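# Flip the tall solvent dispenser shut

### The job

The tall solvent dispenser on the lens bench is finished with and must not stand open: with the fingertips alone, lightly tip its lid over and press it fully shut, without working the pump underneath, then withdraw. Leave the bottle standing where it is, do not grasp or lift anything, and leave the shorter dispenser (still in use, its lid stays open), the lens on its chuck and the loupe alone.

Things in the scene. Friction and masses are not known exactly. Their poses are not given: they have to be found in the camera images.
- tall_dispenser: The taller of two round white plastic solvent bottles with steel pump head and open lid: its lid is to be shut. 76 mm in diameter, 126 mm to the shoulder, steel collar (41 mm wide) to 142 mm, then the sprung dish, 49 mm across, rim at 166 mm. Loose, 440 to 660 g. Origin: centre of underside, z up. The lid's hinge is on the +x side; shut, the lid lies from there towards -x over the dish.
- tall_hinge (a point): Middle of the hinge pin of the tall dispenser's lid, on the rear of the pump dish: 27.5 mm from the bottle's axis towards its +x, 167.5 mm above the bench. Its axes are the bottle's (the pin lies along y). It sinks with the pump head when that is pressed.
- tall_lid_edge (a point): Outer end of the thumb tab on the tall dispenser's lid, 58 mm from the hinge pin. The lid is a round steel disc 54 mm in diameter, 5 mm thick, its centre 27.5 mm from the pin, with the tab opposite the hinge; shut, its top is about 3 mm above the hinge pin.
- tall_lid (a joint): Opening angle of the tall dispenser's lid, rad: 0 = shut, level on the dish; 1.57 = upright; starts between 1.75 and 2.05, leaning back past upright (stop at 2.1). A stiff friction hinge: the lid stays at any angle where it is left, also half shut, and moves under a few tenths of a newton at its edge; no spring, no snap.
- tall_pump (a joint): How far the tall dispenser's pump head (dish, hinge and lid together) is pressed down, m: 0 = up, 0.010 = bottom. A spring: it does not move below about 5 N downward, then gives 1 mm for each further 0.5 N (about 8 N at 6 mm), and returns by itself.
- short_dispenser: The shorter dispenser, still in use: leave it alone, lid open. Same pump head and lid; bottle 64 mm in diameter, 68 mm to the shoulder, collar to 84 mm, dish rim at 108 mm, open lid up to about 165 mm. Loose, about 320 g. Origin: centre of underside, z up; its lid's hinge is on its +x side.
- short_lid_edge (a point): Outer end of the thumb tab on the short dispenser's lid (same pump head and lid as the tall one's, same stiff hinge). To be left alone, open.
- lens_cell: Black round lens barrel with a glass lens on top, 50 mm in diameter, 38 mm high, standing loose on the chuck. Origin: centre of its underside. To be left alone.
- chuck: Low turned steel chuck fixed to the bench, 80 mm in diameter at the foot, 22 mm high, under the lens barrel. Origin: centre of its underside.
- loupe: Small black eye loupe standing loose on the bench, 38 mm in diameter, 44 mm high. Origin: centre of its underside. To be left alone.
Not all that is in view belongs to the job. What is shaped like the tall_dispenser but brown is not meant.

How it is judged (in metres and radians):
On the way, in this order (a step that is already met when the one before it is completed fails the run):
1. the fingertips, touching the tall dispenser's lid, tip it over past upright (value of joint tall_lid below 1.45 rad and contact force between the fingers and tall_dispenser above 0.02 N).
2. the tall dispenser's lid is fully shut (value of joint tall_lid below 0.08 rad), for 0.1 s.
At the end, for the whole second after the job is handed in: The tall dispenser's lid is shut within 0.08 rad with its pump head up; that bottle stands upright within 15 mm of its start, the short one within 10 mm (the edge of its open lid within 12 mm), the lens barrel and the loupe within 8 mm (value of joint tall_lid below 0.08 rad and value of joint tall_pump below 0.0015 m and angle between tall_dispenser's own z axis and vertical below 0.05 rad and distance of tall_dispenser from where it was at the start of the episode below 0.015 m and linear speed of tall_dispenser below 0.02 m/s and distance of short_dispenser from where it was at the start of the episode below 0.01 m and distance of short_lid_edge from where it was at the start of the episode below 0.012 m and distance of each of lens_cell, loupe from where it was at the start of the episode below 0.008 m); the robot touches nothing.
It fails at once if the tall dispenser's pump is worked: its head pressed down more than 6 mm (about 8 N) (value of joint tall_pump above 0.006 m).
It fails at once if the tall dispenser is tipped (0.2 rad), lifted (8 mm) or shifted (15 mm) (angle between tall_dispenser's own z axis and vertical above 0.2 rad or height (world z) of tall_dispenser above 0.008 m or distance of tall_dispenser from where it was at the start of the episode above 0.015 m).
It fails at once if the short dispenser is shifted (10 mm), its open lid or pump moved (12 mm at the lid's edge), or the lens barrel or the loupe moved (8 mm) (distance of short_dispenser from where it was at the start of the episode above 0.01 m or distance of short_lid_edge from where it was at the start of the episode above 0.012 m or distance of any of lens_cell, loupe from where it was at the start of the episode above 0.008 m).
It fails at once if the robot touches the short dispenser, the lens barrel or the loupe (contact force between any of the fingers, the arm and short_dispenser above 0.5 N or contact force between any of the fingers, the arm and lens_cell above 0.5 N or contact force between any of the fingers, the arm and loupe above 0.5 N).
It fails at once if the tall dispenser is grasped or pressed hard with the fingers (12 N), or touched with more of the robot than its fingers (contact force between the fingers and tall_dispenser above 12 N or contact force between the arm and tall_dispenser above 1 N).
It also fails if it takes over 35 s, if anything falls off the work surface, if the arm or the gripper's body presses on something with over 40 N, if the wrist force passes 120 N, or if a joint passes its speed limit or range.

### The arm

A 7-joint arm with a two-finger parallel gripper is mounted at the origin on the work surface. World frame = base frame: x ahead of the robot, y to its left, z up, the work surface at z = 0. Lengths are in m, angles in degrees, forces in N, time in s.
With the tool pointing down it reaches from about 0.4 to 0.925 m from the base axis. Payload 5.6 kg.
Tool frame: the origin (TCP) lies at the very end of the fingers, on their centre line; the grasp point (between the pads) lies 19 mm behind it; y points along the fingers, z is the direction in which the jaws open and shut, and the axes are right-handed (so a half turn about y gives the same grasp; the last joint's range is limited). The gripper opens to 85 mm and grips with 20 to 120 N. Pads are 22 mm wide; open, the fingers measure 114 mm over their backs; the gripper's body (76 mm by 85 mm) begins 54 mm behind the grasp point. The pads swing forward as they close: fully open they stand 13 mm farther back than shut.
Start: joints at [61.994, 26.786, -0.665, 91.828, 0.344, 61.387, -3.226], TCP at [0.28, -0.586, 0.231] pointing down, gripper open.
Joint ranges: [-144.91, 144.91], [-17.63, 115.5], [-89.93, 88.59], [15.96, 139.68], [-74.01, 254.01], [8.47, 105.57], [-167.45, 167.45]. Speed limits (degrees/s): [147.25, 147.25, 180, 180, 180, 180, 180].

### API

Orientations are given as [roll, pitch, yaw] about the fixed x, y, z axes, in that order (R = Rz(yaw) Ry(pitch) Rx(roll)).
In Python, from plant import * gives the robot as it stands.
- The arm moves only by the tool move_arm, never from a script. Its argument "steps" is a list of rows, each a list of 7 numbers: the turn, a rotation vector about the tool's x, y, z in rad, then the shift along the tool's x, y, z in mm, then the gripper command: -1 is shut, 1 is fully open, values between are in proportion. A call has 1 to 5 rows; each row is the pose to reach, as a shift and turn from the pose commanded when the call began, along the tool's axes at that moment; what a row does not reach only later rows make up. A row lasts 1/12 s, in which the tool goes at most 41.7 mm and 7.16 degrees, less where a joint would pass 70% of its speed; a pose out of reach is approached as far as the arm can. A call with a gripper value outside its range is refused whole. The fingers move at their own pace and stop on an object; the grip force is fixed at half the most. Time passes only in rows, so rows that repeat a pose let the fingers close. It gives the time, the measured TCP pose, the force and the opening at its end, in the units of the state.
- get_obs(): the state, without advancing time (a new reading comes with each control period).
- capture(name): name is "scene" or "side" or "wrist"; returns (picture, depth): 420x560x3 uint8, red, green, blue; 420x560 float32, m along the optical axis (not along the pixel's ray), 0 where there is no reading.
- camera_params(name): a dict with "fx", "fy", "cx", "cy" (pixels), "distortion" ([k1, k2, p1, p2, k3] as OpenCV has them; the pictures are not rectified), "view" (4x4, takes a point from world to camera coordinates). Camera axes: x right, y up, looking along -z (the intrinsics and any distortion apply to the point x, -y, -z); pixel columns grow to the right and rows downward; lengths in m; the calibration is good to about 2 mm. A picture is of the moment at which its call begins: read the wrist's pose just before it. camera_params takes no time and is no camera call; for the wrist camera it gives the pose at the moment of the call.
- hand_in(): hands the job in, once; it reports no verdict.
The state is a dict: "time_s": time; "joint_positions": joint angles; "joint_velocities": joint speeds; "effort": joint torques, N m; "tool_pos": TCP position; "eef_rot": TCP orientation; "ft_force": force on the tool from outside, world axes, zero at the start; "ft_torque": the same for the moment, N m; "gripper_width": finger opening in m.
Only numpy, scipy, OpenCV 4.12 (cv2) and the standard library are available. Lean on these libraries where they do the work, as an engineer would, in place of code of your own. Each camera call takes 0.05 s, during which the arm holds its last target.

## Working session

There is one attempt and no reset: what is moved stays moved. The work goes in short steps, Python scripts to look and compute and a tool call to move; the robot and the scene stay as the last step left them, time stands still between calls to the robot, and variables do not carry over. Pictures are saved under pics/ and viewed, and the job is handed in when it is done.

Besides the shell and the picture viewer there is one more tool, called after "Call:" by a JSON object that holds its "fn" and its "kwargs". move_arm: Moves the arm, as the interface text tells. Its arguments: {"type":"object","properties":{"steps":{"type":"array","items":{"type":"array","items":{"type":"number"}}}},"required":["steps"]}

```bash
mkdir -p pics; ls
python3 - <<'E'
from plant import *
import cv2
o=get_obs(); print({k:o[k] for k in ['time_s','tool_pos','eef_rot','gripper_width','ft_force']})
for n in ['scene','side','wrist']:
    p=camera_params(n); 
    im,d=capture(n); cv2.imwrite(f'pics/{n}0.png',im[:,:,::-1]); 
    import numpy as np; np.savez(f'pics/{n}0.npz',im=im,d=d,view=p['view'],K=[p['fx'],p['fy'],p['cx'],p['cy']],dist=p['distortion'])
    print(n,p)
E
```

```text
pics
{'time_s': 0.0, 'tool_pos': array([ 0.27995673, -0.58597967,  0.23032992]), 'eef_rot': array([-9.01043762e+01, -8.33899824e-03, -1.54460636e+02]), 'gripper_width': 0.08570293762114665, 'ft_force': array([-0.63016451, -0.07602181,  0.14310719])}
scene {'fx': 433.57501774276824, 'fy': 433.57501774276824, 'cx': 280.0662099973882, 'cy': 214.9620555110432, 'distortion': array([-0.12938173,  0.        ,  0.        ,  0.        ,  0.        ]), 'view': array([[ 0.5957853 ,  0.80301844, -0.01418668, -0.29130959],
       [-0.5732162 ,  0.43752736,  0.69281527,  0.24633534],
       [ 0.5625505 , -0.40463712,  0.72097555, -1.34653408],
       [ 0.        ,  0.        ,  0.        ,  1.        ]])}
side {'fx': 457.39254411504, 'fy': 457.39254411504, 'cx': 281.1757468866374, 'cy': 214.34131714620094, 'distortion': array([-0.12949367,  0.        ,  0.        ,  0.        ,  0.        ]), 'view': array([[-0.98193413, -0.18894311, -0.01028879,  0.53769304],
       [ 0.13147888, -0.72037736,  0.68100644, -0.17454564],
       [-0.13608329,  0.66735071,  0.73220514, -0.89135547],
       [ 0.        ,  0.        ,  0.        ,  1.        ]])}
wrist {'fx': 300.4938390498187, 'fy': 300.4938390498187, 'cx': 277.6203056713621, 'cy': 204.9671083588114, 'distortion': array([0.0049344, 0.       , 0.       , 0.       , 0.       ]), 'view': array([[ 4.31238483e-01, -9.02237553e-01, -8.76722778e-04,
        -6.49455330e-01],
       [ 8.61741937e-01,  4.12170438e-01, -2.95831649e-01,
         3.88883688e-02],
       [ 2.67271782e-01,  1.26818483e-01,  9.55239691e-01,
        -3.78679581e-01],
       [ 0.00000000e+00,  0.00000000e+00,  0.00000000e+00,
         1.00000000e+00]])}
```

View pics/scene0.png

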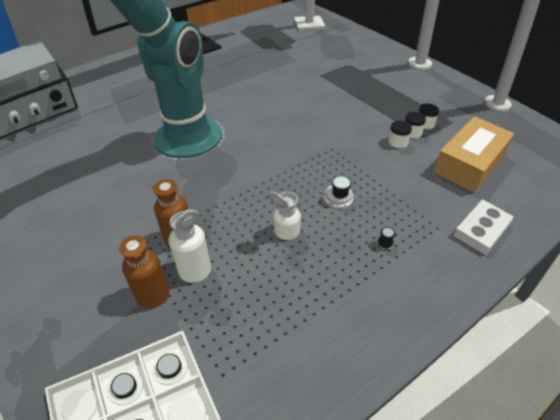

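View pics/side0.png

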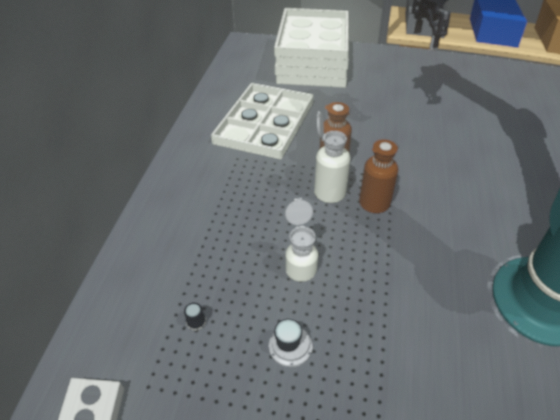

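View pics/wrist0.png

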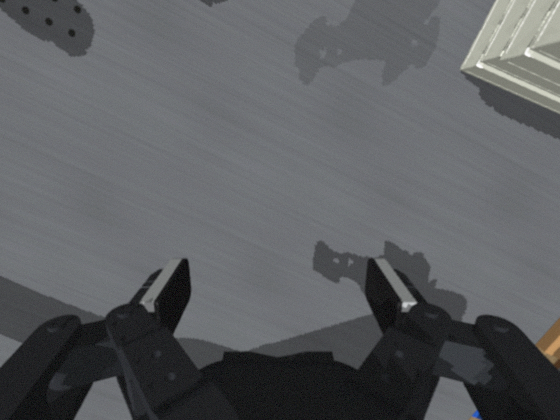

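The tall white bottle is the target, at scene (190,250) and side (333,170). It could be confused with the short white dispenser at scene (287,218) and side (302,255), the brown bottles at scene (145,275) and (172,210), or the jars at (400,133). I'll check it in close crops.

Run:
```python
import cv2,numpy as np
a=cv2.imread('pics/scene0.png')[175:295,110:250]; b=cv2.imread('pics/side0.png')[95:215,270:410]
cv2.imwrite('pics/crop0.png',np.vstack([np.hstack([cv2.resize(a,None,fx=2.8,fy=2.8,interpolation=3),cv2.resize(b,None,fx=2.8,fy=2.8,interpolation=3)])]))
```

```text
(no output)
```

View pics/crop0.png

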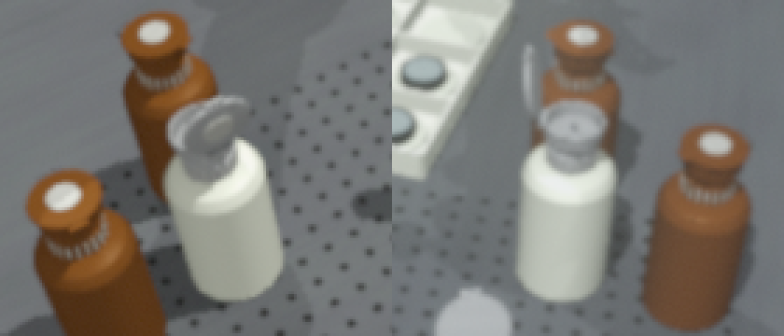

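The crop shows the white tall bottle with a steel dish. Its lid is open, edge-on at side (320,122), so the hinge is on the side-image left, roughly world +x. Next I'll measure it with depth.

```bash
cat > h.py <<'E'
import numpy as np,cv2
def load(n):
    z=np.load(f'pics/{n}.npz'); return z
def cloud(z):
    d=z['d']; K=z['K']; h,w=d.shape
    u,v=np.meshgrid(np.arange(w),np.arange(h))
    p=np.stack([u,v],-1).reshape(-1,1,2).astype(np.float64)
    A=np.array([[K[0],0,K[2]],[0,K[1],K[3]],[0,0,1.]])
    q=cv2.undistortPoints(p,A,z['dist']).reshape(h,w,2)
    pc=np.stack([q[...,0]*d,-q[...,1]*d,-d],-1)
    V=z['view']; R=V[:3,:3];t=V[:3,3]
    return (pc-t)@R, d>0   # R^T(pc-t)
def project(z,P):
    V=z['view'];K=z['K']; c=np.atleast_2d(P)@V[:3,:3].T+V[:3,3]; c=c*[1,-1,-1]
    A=np.array([[K[0],0,K[2]],[0,K[1],K[3]],[0,0,1.]])
    return cv2.projectPoints(c,np.zeros(3),np.zeros(3),A,z['dist'])[0].reshape(-1,2)
E
python3 - <<'E'
from h import *
from scipy.optimize import least_squares
for n,(u,v),(us,vs) in [('scene0',(190,255),(287,225)),('side0',(333,180),(302,265))]:
    z=load(n);P,ok=cloud(z);im=z['im'].astype(int)
    for (uu,vv),r,zr in [((u,v),.038,(.03,.1)),((us,vs),.032,(.01,.05))]:
        c=P[vv,uu]; 
        m=ok&(np.hypot(P[...,0]-c[0],P[...,1]-c[1])<.09)&(P[...,2]>zr[0])&(P[...,2]<zr[1])&((im[...,0]-im[...,2])<40)&(im.min(-1)>120)
        q=P[m]; f=least_squares(lambda x:np.hypot(q[:,0]-x[0],q[:,1]-x[1])-r,c[:2],loss='soft_l1',f_scale=.002)
        print(n,c,len(q),f.x,np.abs(f.fun).mean())
        # lid pts
        top=.17 if r>.035 else .112
        mm=ok&(np.hypot(P[...,0]-f.x[0],P[...,1]-f.x[1])<.07)&(P[...,2]>top+.004)&(P[...,2]<top+.06)
        print(' lid',mm.sum(),(P[mm].mean(0)-[*f.x,0]).round(4), 'std',P[mm].std(0).round(4),'zmax',P[mm][:,2].max(), 'px',np.argwhere(mm).mean(0))
E
```

```text
scene0 [ 0.50632385 -0.24370605  0.09745164] 703 [ 0.53614395 -0.2497862 ] 0.008966815091413843
 lid 341 [-0.0289  0.0174  0.2001] std [0.0026 0.0135 0.0133] zmax 0.22651878682031995 px [218.82404692 186.5483871 ]
scene0 [ 0.52879387 -0.00855814  0.05370714] 288 [ 0.54871532 -0.02206205] 0.008015567106430031
 lid 181 [-0.0286 -0.0046  0.1422] std [0.0126 0.0059 0.013 ] zmax 0.16661548078721944 px [198.76243094 277.84530387]
side0 [ 0.46516678 -0.19569     0.07348466] 707 [ 0.47180884 -0.2317028 ] 0.001040810713704877
 lid 125 [0.0344 0.006  0.2003] std [0.0031 0.0141 0.0136] zmax 0.2255817684999635 px [124.272 319.432]
side0 [0.49823741 0.0375859  0.05413345] 361 [0.50343288 0.00943106] 0.0006293857570443498
 lid 516 [ 0.0128 -0.0338  0.1389] std [0.0126 0.0063 0.0125] zmax 0.16637921313745385 px [211.45155039 298.86627907]
```

Run:
```python
from h import *
from scipy.optimize import least_squares
for n in ['scene0','side0']:
    z=load(n);P,ok=cloud(z);im=z['im'].astype(int)
    V=z['view'];print(n,'cam',-V[:3,:3].T@V[:3,3])
    for c,r,zr,nm in [((.472,-.232),.038,(.03,.1),'tall'),((.503,.009),.032,(.01,.05),'short')]:
        m=ok&(np.hypot(P[...,0]-c[0],P[...,1]-c[1])<r+.012)&(P[...,2]>zr[0])&(P[...,2]<zr[1])&((im[...,0]-im[...,2])<40)&(im.min(-1)>110)
        q=P[m]; f=least_squares(lambda x:np.hypot(q[:,0]-x[0],q[:,1]-x[1])-r,c,loss='soft_l1',f_scale=.002)
        print(nm,f.x.round(4),np.abs(f.fun).mean().round(4))
        top=.17 if nm=='tall' else .112
        for lo in (0.006,):
            mm=ok&(np.hypot(P[...,0]-f.x[0],P[...,1]-f.x[1])<.06)&(P[...,2]>top+lo)&(P[...,2]<top+.06)
            q=P[mm]; cc=q.mean(0); 
            w=np.ones(len(q),bool)
            for _ in range(4):
                cc=q[w].mean(0); n_=np.linalg.svd(q[w]-cc,full_matrices=False)[2][2]; w=abs((q-cc)@n_)<.003
            if n_[0]<0:n_=-n_
            print('  lid',len(q),w.sum(),'c-ax',(cc[:2]-f.x).round(4),cc[2].round(4),'n',n_.round(3),'yaw',np.degrees(np.arctan2(n_[1],n_[0])).round(1),'tilt',np.degrees(np.arcsin(n_[2])).round(1),'ymid',(q[:,1].min()+q[:,1].max())/2,'zmax',q[:,2].max())
```

```text
scene0 cam [ 1.0722548  -0.41870915  0.79602054]
tall [ 0.4708 -0.2312] 0.0007
  lid 333 330 c-ax [ 0.0366 -0.001 ] 0.2007 n [ 0.985 -0.014 -0.171] yaw -0.8 tilt -9.9 ymid -0.23135409046275698 zmax 0.22651878682031995
short [0.5032 0.0109] 0.0008
  lid 176 176 c-ax [ 0.0171 -0.0377] 0.1429 n [ 0.345 -0.895 -0.282] yaw -68.9 tilt -16.4 ymid -0.025296135334153466 zmax 0.16661548078721944
side0 cam [0.42962963 0.57070137 0.77705398]
tall [ 0.4718 -0.2317] 0.001
  lid 122 122 c-ax [0.0346 0.0061] 0.2009 n [ 0.978 -0.026 -0.209] yaw -1.5 tilt -12.1 ymid -0.23016147188084068 zmax 0.2255817684999635
short [0.5034 0.0094] 0.0006
  lid 501 487 c-ax [ 0.0131 -0.034 ] 0.1394 n [ 0.335 -0.885 -0.324] yaw -69.3 tilt -18.9 ymid -0.023869146829125425 zmax 0.16637921313745385
```

Run:
```python
from h import *
for n in ['scene0','side0']:
    z=load(n);P,ok=cloud(z);im=z['im'].astype(int)
    m=(ok&((im[...,0]-im[...,2])>50)&(np.hypot(P[...,0]-.47,P[...,1]+.23)<.25)).astype(np.uint8)
    k,l,s,c=cv2.connectedComponentsWithStats(m)
    for i in range(1,k):
        if s[i,4]>100:
            q=P[l==i];print(n,c[i].round(),q[:,:2].mean(0).round(3),q.max(0).round(3),q.min(0).round(3))
    # tray & anything above .1 within 0.25 of bottle, not brown
    m=ok&(P[...,2]>.12)&(np.hypot(P[...,0]-.47,P[...,1]+.23)<.3)&(m==0)
    q=P[m];print(np.unique((q[:,:2]/.05).round()*.05,axis=0,return_counts=True))
```

```text
scene0 [168. 205.] [ 0.377 -0.225] [ 0.398 -0.181  0.174] [ 0.337 -0.252  0.018]
scene0 [145. 274.] [ 0.499 -0.343] [ 0.516 -0.287  0.174] [ 0.318 -0.377 -0.   ]
(array([[ 0.35, -0.25],
       [ 0.35, -0.2 ],
       [ 0.4 , -0.25],
       [ 0.4 , -0.2 ],
       [ 0.45, -0.35],
       [ 0.45, -0.3 ],
       [ 0.45, -0.25],
       [ 0.45, -0.2 ],
       [ 0.5 , -0.35],
       [ 0.5 , -0.3 ],
       [ 0.5 , -0.25],
       [ 0.5 , -0.2 ],
       [ 0.5 , -0.05],
       [ 0.5 , -0.  ],
       [ 0.55, -0.05],
       [ 0.55, -0.  ]]), array([ 73,  91,  21,  53,  79,   6, 139,  30, 176,   6, 566, 234,  91,
        11,  19,  51]))
side0 [337. 110.] [ 0.478 -0.332] [ 0.505 -0.314  0.174] [ 0.454 -0.362  0.167]
side0 [337. 128.] [ 0.473 -0.324] [ 0.504 -0.313  0.129] [ 0.445 -0.341  0.115]
side0 [384. 149.] [ 0.364 -0.207] [ 0.388 -0.188  0.173] [ 0.34  -0.238  0.161]
side0 [378. 184.] [ 0.365 -0.185] [ 0.397 -0.174  0.128] [ 0.331 -0.226  0.009]
(array([[ 0.35, -0.25],
       [ 0.35, -0.2 ],
       [ 0.4 , -0.25],
       [ 0.4 , -0.2 ],
       [ 0.45, -0.35],
       [ 0.45, -0.3 ],
       [ 0.45, -0.25],
       [ 0.45, -0.2 ],
       [ 0.5 , -0.35],
       [ 0.5 , -0.3 ],
       [ 0.5 , -0.25],
       [ 0.5 , -0.2 ],
       [ 0.5 , -0.05],
       [ 0.5 , -0.  ],
       [ 0.55, -0.05],
       [ 0.55, -0.  ]]), array([ 43, 287,  12,  85, 134,  65, 162, 242, 133,  95, 207, 247, 228,
       117,  14, 125]))
```

Call:
{"fn": "move_arm", "kwargs": {"steps": [[0, 0.11, 0, 0, -35, 0, -1], [0, 0.22, 0, 0, -70, 0, -1], [0, 0.33, 0, 0, -100, 0, -1], [0, 0.445, 0, -20, -100, -10, -1], [0, 0.445, 0, -50, -100, -22, -1]]}}

```text
time_s: 0.57
tool_pos: [0.3131, -0.5479, 0.3335]
eef_rot: [-89.7, 0.0, 179.4]
ft_force: [0.8, 0.4, -0.1]
gripper_width: 0.0257
```

Call:
{"fn": "move_arm", "kwargs": {"steps": [[0, 0, 0, -26, 0, -31, -1], [0, 0, 0, -52, 0, -62, -1], [0, 0, 0, -78, 0, -93, -1], [0, 0, 0, -104, 0, -124, -1], [0, 0, 0, -130, 0, -155, -1]]}}

```text
time_s: 0.98
tool_pos: [0.4465, -0.3882, 0.3312]
eef_rot: [-90.0, -0.0, -180.0]
ft_force: [0.9, -0.9, 0.1]
gripper_width: 0.0002
```

Call:
{"fn": "move_arm", "kwargs": {"steps": [[0, 0, 0, -26, 0, -31, -1], [0, 0, 0, -52, 0, -62, -1], [0, 0, 0, -78, 0, -93, -1], [0, 0, 0, -104, 0, -124, -1], [0, 0, 0, -135, 0, -158, -1]]}}

```text
time_s: 1.4
tool_pos: [0.5783, -0.2335, 0.3312]
eef_rot: [-90.0, -0.0, -180.0]
ft_force: [1.2, -1.5, 0.6]
gripper_width: -0.0002
```

Call:
{"fn": "move_arm", "kwargs": {"steps": [[0, 0, 0, 0, 0, 0, -1], [0, 0, 0, 0, 0, 0, -1], [0, 0, 0, 0, 0, 0, -1]]}}

```text
time_s: 1.65
tool_pos: [0.5774, -0.2354, 0.3307]
eef_rot: [-90.0, -0.1, -179.9]
ft_force: [-0.4, -0.4, -0.2]
gripper_width: -0.0004
```

Call:
{"fn": "move_arm", "kwargs": {"steps": [[0, 0, 0, 0, 40, -4, -1], [0, 0, 0, 0, 80, -4, -1], [0, 0, 0, 0, 105, -4, -1], [0, 0, 0, 0, 122, -4, -1], [0, 0, 0, 0, 122, -4, -1]]}}

```text
time_s: 2.07
tool_pos: [0.5739, -0.2325, 0.2048]
eef_rot: [-90.1, -0.5, 179.9]
ft_force: [-0.8, 0.0, -0.1]
gripper_width: -0.0
```

```bash
cat > look.py <<'E'
import sys,cv2,numpy as np
from plant import *
t=sys.argv[1]
o=get_obs();print(o['time_s'],o['tool_pos'].round(4),o['ft_force'].round(2))
out=[]
for n,(x,y) in {'scene':(150,160),'side':(260,70)}.items():
    p=camera_params(n);im,d=capture(n)
    np.savez(f'pics/{n}{t}.npz',im=im,d=d,view=p['view'],K=[p['fx'],p['fy'],p['cx'],p['cy']],dist=p['distortion'])
    out.append(cv2.resize(im[y:y+140,x-30:x+100,::-1],None,fx=3,fy=3,interpolation=2))
cv2.imwrite(f'pics/l{t}.png',np.hstack(out))
E
python3 look.py 1
```

```text
2.0667 [ 0.5739 -0.2325  0.2048] [-0.8   0.01 -0.06]
```

View pics/l1.png

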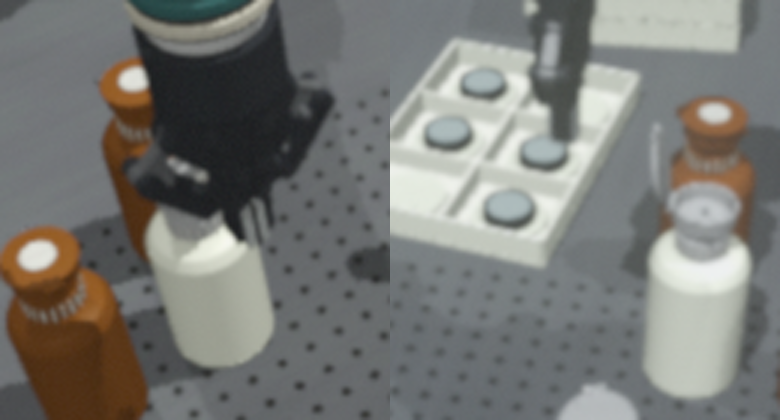

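Fingers are behind the lid (on its +x side), clear of everything. I'll push slowly in −x.

Call:
{"fn": "move_arm", "kwargs": {"steps": [[0, 0, 0, 15, 0, 0, -1], [0, 0, 0, 30, 0, 0, -1], [0, 0, 0, 40, 0, 0, -1], [0, 0, 0, 45, 0, 0, -1], [0, 0, 0, 47, 0, 0, -1]]}}

```text
time_s: 2.58
tool_pos: [0.5306, -0.232, 0.2108]
eef_rot: [-89.9, 0.1, 180.0]
ft_force: [-0.3, 0.1, 0.2]
gripper_width: 0.0001
```

Call:
{"fn": "move_arm", "kwargs": {"steps": [[0, 0, 0, 4, 0, 0, -1], [0, 0, 0, 8, 0, 0, -1], [0, 0, 0, 12, 0, 0, -1], [0, 0, 0, 16, 0, 0, -1], [0, 0, 0, 20, 0, 0, -1]]}}

```text
time_s: 3.0
tool_pos: [0.5105, -0.2311, 0.2092]
eef_rot: [-90.0, 0.0, -179.9]
ft_force: [1.0, 0.2, 0.1]
gripper_width: 0.0001
```

```bash
python3 look.py 2
```

```text
3.0 [ 0.5105 -0.2311  0.2092] [1.01 0.21 0.11]
```

View pics/l2.png

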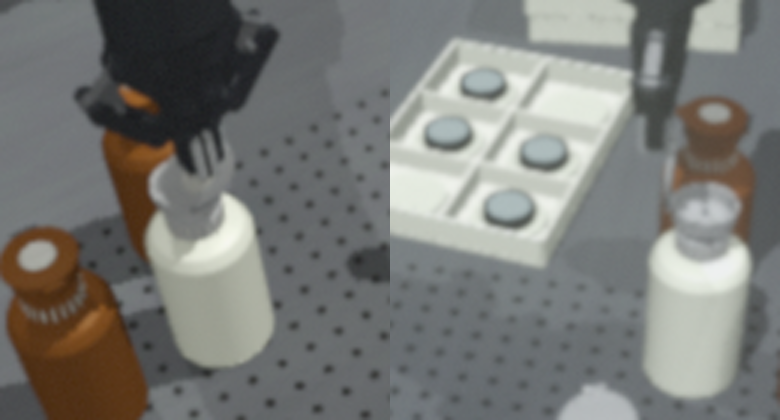

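Call:
{"fn": "move_arm", "kwargs": {"steps": [[0, 0, 0, 4, 0, 0, -1], [0, 0, 0, 8, 0, 0, -1], [0, 0, 0, 12, 1, 0, -1], [0, 0, 0, 16, 2, 0, -1], [0, 0, 0, 20, 3, 0, -1]]}}

```text
time_s: 3.52
tool_pos: [0.4902, -0.2312, 0.2061]
eef_rot: [-90.0, -0.0, -180.0]
ft_force: [0.0, -0.2, -1.2]
gripper_width: -0.0001
```

```bash
python3 look.py 3
```

```text
3.5167 [ 0.4902 -0.2312  0.2061] [ 0.01 -0.23 -1.19]
```

View pics/l3.png

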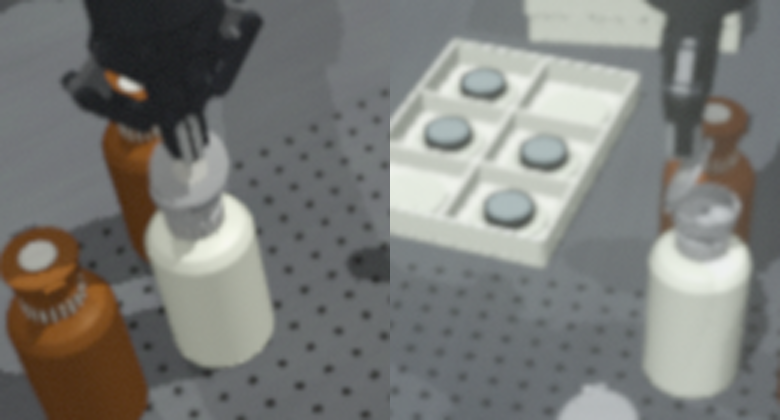

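Call:
{"fn": "move_arm", "kwargs": {"steps": [[0, 0, 0, 5, 2, 0, -1], [0, 0, 0, 10, 5, 0, -1], [0, 0, 0, 14, 9, 0, -1], [0, 0, 0, 18, 13, 0, -1], [0, 0, 0, 21, 18, 0, -1]]}}

```text
time_s: 4.03
tool_pos: [0.4691, -0.2313, 0.1879]
eef_rot: [-90.0, -0.0, -180.0]
ft_force: [0.4, 0.7, 0.1]
gripper_width: 0.0005
```

```bash
python3 look.py 4
```

```text
4.0333 [ 0.4691 -0.2313  0.1879] [0.35 0.67 0.11]
```

View pics/l4.png

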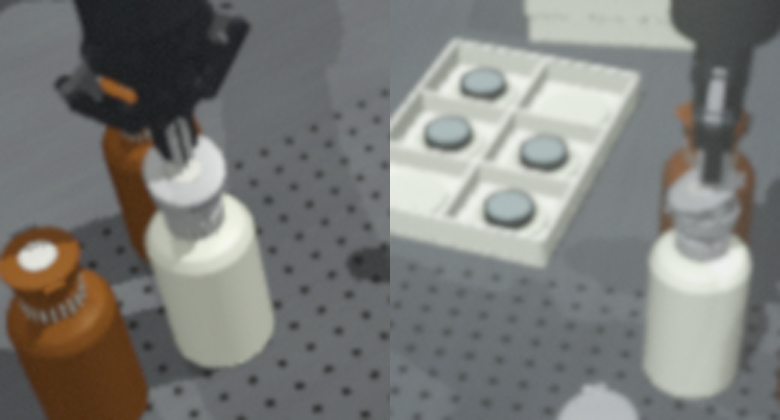

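Call:
{"fn": "move_arm", "kwargs": {"steps": [[0, 0, 0, 2, 4, 0, -1], [0, 0, 0, 3, 8, 0, -1], [0, 0, 0, 4, 12, 0, -1], [0, 0, 0, 4, 14, 0, -1], [0, 0, 0, 4, 14, 0, -1]]}}

```text
time_s: 4.55
tool_pos: [0.4654, -0.231, 0.1736]
eef_rot: [-90.0, -0.1, -180.0]
ft_force: [0.4, 0.8, -0.5]
gripper_width: -0.0002
```

Call:
{"fn": "move_arm", "kwargs": {"steps": [[0, 0, 0, 0, 1, 0, -1], [0, 0, 0, 0, 1, 0, -1], [0, 0, 0, 0, 1, 0, -1]]}}

```text
time_s: 4.8
tool_pos: [0.4659, -0.2312, 0.1733]
eef_rot: [-90.0, 0.0, -180.0]
ft_force: [-0.6, 0.3, 0.1]
gripper_width: 0.0002
```

```bash
python3 look.py 5
```

```text
4.8 [ 0.4659 -0.2312  0.1733] [-0.64  0.33  0.13]
```

View pics/l5.png

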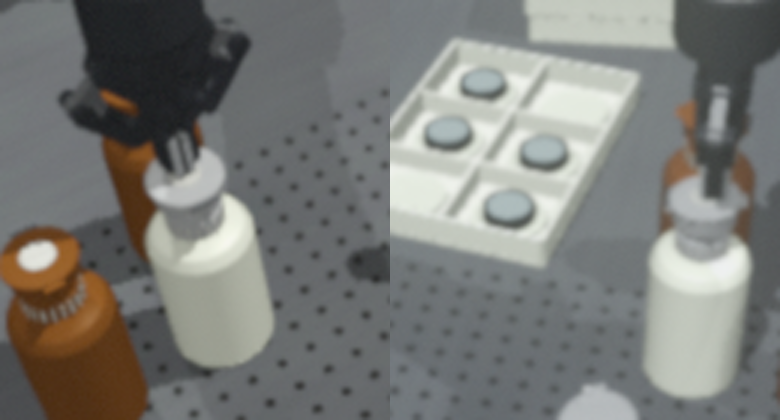

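Call:
{"fn": "move_arm", "kwargs": {"steps": [[0, 0, 0, 0, 1, 0, -1], [0, 0, 0, 0, 1.5, 0, -1], [0, 0, 0, 0, 1.5, 0, -1]]}}

```text
time_s: 5.15
tool_pos: [0.4657, -0.2312, 0.1717]
eef_rot: [-90.0, -0.0, -180.0]
ft_force: [1.1, -0.2, 0.1]
gripper_width: -0.0002
```

Call:
{"fn": "move_arm", "kwargs": {"steps": [[0, 0, 0, 0, 0.5, 0, -1], [0, 0, 0, 0, 1, 0, -1], [0, 0, 0, 0, 1, 0, -1]]}}

```text
time_s: 5.4
tool_pos: [0.4657, -0.2312, 0.1708]
eef_rot: [-90.0, -0.0, -180.0]
ft_force: [-0.2, -1.0, 0.9]
gripper_width: 0.0001
```

Call:
{"fn": "move_arm", "kwargs": {"steps": [[0, 0, 0, 0, 0.5, 0, -1], [0, 0, 0, 0, 0.5, 0, -1], [0, 0, 0, 0, 0.5, 0, -1]]}}

```text
time_s: 5.65
tool_pos: [0.4658, -0.2312, 0.1706]
eef_rot: [-90.0, 0.0, -180.0]
ft_force: [-1.3, 0.2, 3.7]
gripper_width: -0.0001
```

Call:
{"fn": "move_arm", "kwargs": {"steps": [[0, 0, 0, 0, 0, 0, -1], [0, 0, 0, 0, 0, 0, -1]]}}

```text
time_s: 5.82
tool_pos: [0.4658, -0.2312, 0.1705]
eef_rot: [-90.0, 0.0, -180.0]
ft_force: [-1.0, 0.4, 3.9]
gripper_width: -0.0001
```

It is now seated firmly at z = 0.1705, the shut height, under about 3.8 N. That is below the 5 N at which the pump starts to move. I'll withdraw straight up and then away.

Call:
{"fn": "move_arm", "kwargs": {"steps": [[0, 0, 0, 0, -5, 0, -1], [0, 0, 0, 0, -20, 0, -1], [0, 0, 0, 0, -50, 0, -1], [0, 0, 0, 0, -85, 0, -1], [0, 0, 0, 0, -120, 0, -1]]}}

```text
time_s: 6.23
tool_pos: [0.4652, -0.2308, 0.2911]
eef_rot: [-90.0, -0.1, -179.9]
ft_force: [0.7, -1.3, -0.1]
gripper_width: -0.0001
```

Call:
{"fn": "move_arm", "kwargs": {"steps": [[0, 0, 0, 0, -20, 40, -1], [0, 0, 0, 0, -40, 75, -1], [0, 0, 0, 0, -40, 115, -1], [0, 0, 0, 0, -40, 150, -1], [0, 0, 0, 0, -40, 150, -1]]}}

```text
time_s: 6.65
tool_pos: [0.463, -0.3894, 0.3299]
eef_rot: [-89.7, -0.1, 179.5]
ft_force: [-0.9, 0.1, -0.3]
gripper_width: 0.0
```

```bash
python3 look.py 6
python3 - <<'E'
from h import *
from scipy.optimize import least_squares
for n in ['scene6','side6']:
    z=load(n);P,ok=cloud(z);im=z['im'].astype(int)
    for c,r,zr,nm in [((.471,-.2315),.038,(.03,.1),'tall'),((.503,.010),.032,(.01,.05),'short')]:
        m=ok&(np.hypot(P[...,0]-c[0],P[...,1]-c[1])<r+.012)&(P[...,2]>zr[0])&(P[...,2]<zr[1])&((im[...,0]-im[...,2])<40)&(im.min(-1)>110)
        q=P[m]; f=least_squares(lambda x:np.hypot(q[:,0]-x[0],q[:,1]-x[1])-r,c,loss='soft_l1',f_scale=.002)
        print(n,nm,f.x.round(4))
    m=ok&(np.hypot(P[...,0]-.471,P[...,1]+.2315)<.024)&(P[...,2]>.155)&(P[...,2]<.23)
    q=P[m];a=np.linalg.lstsq(np.c_[q[:,:2]-[.471,-.2315],np.ones(len(q))],q[:,2],rcond=None)[0]
    print(' lid',len(q),'slope x,y',a[:2].round(3),'z',a[2].round(4),'max',q[:,2].max().round(4))
    # change vs before over short dispenser, lens, loupe region
E
```

```text
6.65 [ 0.463  -0.3894  0.3299] [-0.86  0.14 -0.28]
scene6 tall [ 0.4708 -0.2312]
scene6 short [0.5032 0.0109]
 lid 351 slope x,y [-0.099  0.076] z 0.1708 max 0.1761
side6 tall [ 0.4717 -0.2317]
side6 short [0.5033 0.0094]
 lid 279 slope x,y [ 0.031 -0.176] z 0.1702 max 0.175
```

View pics/l6.png

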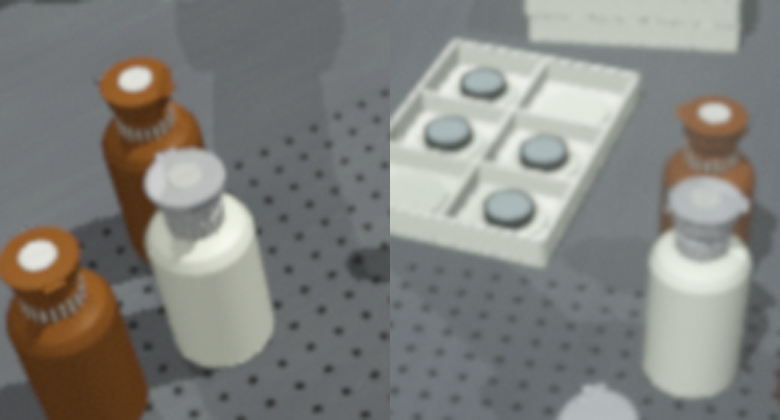

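Run:
```python
from h import *
for n in ['scene6','side6']:
    z=load(n);P,ok=cloud(z)
    m=ok&(np.hypot(P[...,0]-.471,P[...,1]+.2315)<.02)&(P[...,2]>.16)&(P[...,2]<.2)
    q=P[m];w=np.ones(len(q),bool);A=np.c_[q[:,:2]-[.471,-.2315],np.ones(len(q))]
    for _ in range(5):
        a=np.linalg.lstsq(A[w],q[w,2],rcond=None)[0];w=abs(q[:,2]-A@a)<.002
    print(n,w.sum(),len(q),a.round(4))
    z0=load(n[:-1]+'0'); d=np.abs(z['im'].astype(int)-z0['im']).max(-1)
    for nm,p in [('short',(.51,-.005,.1)),('chuck',None)]:
        if p: u,v=project(z,p)[0].astype(int);print(nm,u,v,(d[v-30:v+30,u-30:u+30]>40).sum())
    for u,v in ([(341,190),(387,237)] if 'scene' in n else [(288,338),(195,315)]): print((d[v-20:v+20,u-20:u+20]>40).sum())
```

```text
scene6 204 223 [-0.0089  0.0052  0.1717]
short 283 205 0
0
0
side6 146 163 [-0.0152 -0.0007  0.1716]
short 300 232 0
0
0
```

The lid is level (slope about 0.01 rad), the bottle hasn't moved, and nothing else changed. Handing in.

```bash
python3 -c "
from plant import *
print(hand_in()); print(get_obs()['time_s'])"
```

```text
the job is handed in; nothing more can be done
None
the job is handed in; nothing more can be done
```

The tall dispenser's lid is shut, and the job was handed in at about 6.7 s. With the closed fingertips I tipped the lid over from behind and followed it down. I pressed it onto the dish at z = 0.1705 m with about 3.9 N (pump starts at about 5 N), then withdrew up and away.

**Last checks:**
- **Lid:** it lies level, with a slope of 0.009 to 0.015 rad in the two views. Its top is at about 0.1717 m, so the pump head is up.
- **Bottles:** both dispensers stayed within about 0.1 mm of where they started.
- **Other objects:** the pictures of the short dispenser with its open lid, the lens barrel and the loupe showed no change.
- **Disagreement:** a first, cruder lid fit gave a slope of about 0.1 rad in the scene view. I put that down to points on the dish's side wall, and the fit with those outliers removed was level in both views.

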